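# Seat the stone in the jeweller's bench press

### The arm

A 6-joint arm with a two-finger parallel gripper is mounted at the origin on the work surface. World frame = base frame: x ahead of the robot, y to its left, z up, the work surface at z = 0. Lengths are in mm, angles in rad, forces in N, time in s.
With the tool pointing down it reaches from about 275 to 1000 mm from the base axis. Payload 8.4 kg.
Tool frame: the origin (TCP) lies midway between the tips of the shut fingers; the grasp point (between the pads) lies 19 mm behind it; z points along the fingers, y is the line along which they close (so a half turn about z gives the same grasp; the last joint's range is limited). The gripper opens to 85 mm and grips with 20 to 120 N. Pads are 22 mm wide; open, the fingers measure 114 mm over their backs; the gripper's body (76 mm by 85 mm) begins 54 mm behind the grasp point. The pads swing forward as they close: fully open they stand 13 mm farther back than shut.
Start: joints at [1.299, 0.353, 1.633, -0, 1.155, -0.002], TCP at [166.585, 602.393, 203.881] pointing down, gripper open.
Joint ranges: [-2.63, 2.63], [-0.92, 2.1], [0.06, 2.66], [-1.3, 4.44], [0, 2.69], [-3.02, 3.02]. Speed limits (rad/s): [2.22, 2.22, 2.79, 3.14, 3.14, 3.14].

### API

Orientations are given as [roll, pitch, yaw] about the fixed x, y, z axes, in that order (R = Rz(yaw) Ry(pitch) Rx(roll)).
In Python, from rig import r, imaging gives the robot as it stands. The module is installed in compiled form; this text tells all that it offers.
- The arm moves only by the tool arm_command, never from a script. Its argument "deltas" is a list of rows, each an object of numbers: "hand": the finger opening in mm, from 0 to 85.4; "tx", "ty", "tz": the shift along the tool's x, y, z in mm; "wx", "wy", "wz": the turn, a rotation vector about the tool's x, y, z in rad. A call has 1 to 8 rows; each row shifts and turns the commanded pose from where the row before left it, along the tool's axes as they then stand; what a row does not reach is not made up. A row lasts 1/8 s, in which the tool goes at most 62.5 mm and 10.7 degrees, less where a joint would pass 70% of its speed; a pose out of reach is approached as far as the arm can. A call with a gripper value outside its range is refused whole. The fingers move at their own pace and stop on an object; "squeeze" is the grip in N (left out, the last holds). Time passes only in rows, so rows that do not move let the fingers close. It gives the time, the measured TCP pose, the force, the opening and the grip force at its end, in the units of the state.
- r.sense(): the state, without advancing time (a new reading comes with each control period).
- imaging.grab_frame(name): name is "scene" or "side" or "wrist"; returns a dict with "image" (420x560x3 uint8, red, green, blue), "mtx" (3x3 intrinsics, pixels), "D" ([k1, k2, p1, p2, k3] as OpenCV has them; the pictures are not rectified), "world_to_cam" (4x4, takes a point from world to camera coordinates). Camera axes: x right, y up, looking along -z (the intrinsics and any distortion apply to the point x, -y, -z); pixel columns grow to the right and rows downward; lengths in mm; the calibration is good to about 2 mm. A picture is of the moment at which its call begins. There is no depth.
- r.sign_off(): hands the job in; it is judged then, once.
The state is a dict: "clock": time; "qpos": joint angles; "qvel": joint speeds; "joint_efforts": joint torques, N m; "eef_pos": TCP position; "tcp_rot": TCP orientation; "contact_force": force on the tool from outside, world axes, zero at the start; "wrist_torque": the same for the moment, N m; "opening": opening from 0.0 (shut) to 1.0 (fully open); "grasp_force": force on a finger pad.
Only numpy, scipy, OpenCV 4.12 (cv2) and the standard library are available. Lean on these libraries where they do the work, as an engineer would, in place of code of your own. Each camera call takes 0.05 s, during which the arm holds its last target. There are 200 camera calls.

### The job

Lay the wooden setting stick across the press's narrow raised anvil so that the stone at its middle sits under the press's white nose, and let go of it so that it balances level there. Then push the press lever's crossbar down past its first two clicks to the third, so that the nose presses the stone, and finish while still holding the lever there against its spring: the program ends holding, without letting go. Leave the thread spool, the pliers and the safety glasses where they are.

Things in the scene. Friction and masses are not known exactly. Their poses are not given: they have to be found in the camera images.
- stick: Wooden setting stick, loose, flat on the bench: 24 x 220 x 12 mm (x, y, z), 50 to 95 g, balanced about its middle, where a round brass bezel (21 mm wide, 4 mm high) holds a dark blue-green stone. Origin: centre of the underside; own y along its length, z up; both ends alike. Grip it across its width about 92 mm from the middle: there the gripper clears the press.
- stone_top (a point): Top centre of the stone: 20 mm above the centre of the stick's underside, 8 mm above the wood; flat, 13 mm wide.
- press: Grey bench press, fixed. Origin: on the bench under the ram axis; own x points to its rear, so its front is -x; z up. Base plate 190 x 110 x 15 mm, x -60 to 130. Column 36 mm wide, x 65 to 105. Head 36 mm wide, x -20 to 105, z 145 to 210. Between anvil and head it is open to the front and both sides: slide the stick in from the front, below the nose.
- anvil_top (a point): Centre of the top face of the anvil fixed to the press base, on the ram axis, 60 mm above the bench: flat steel, only 36 x 36 mm, on a 50 x 50 mm foot that ends 35 mm above the bench. The stick lies across it along the press's y with its ends overhanging both sides.
- nose: White plastic nose of the ram, 18 mm wide; origin: centre of its flat lower face, 107 mm above the bench with the lever up (27 mm above the stone of a stick on the anvil). It goes straight down 40 mm per rad of lever travel, meets the stone at about 0.68 rad, then yields on its own spring (3.2 N plus 0.8 N/mm).
- lever (a joint): Lever angle, rad: 0 = up at rest, grows as it is pushed down. Clicks (the push eases after a hump) at 0.27, 0.54 and 0.81, the third being the last, with the end stop at 0.86. The spring returns it to 0 from every click when let go. Pushing the crossbar takes about 3 to 10 N up to the third click; 15 N or more is against the stop.
- crossbar (a point): Black round bar joining the ends of the forked lever (arms 10 mm thick, 27 mm either side): 20 mm diameter, 76 mm long along the press's y; this point: its centre. Free above: push it down from above. At lever value q it lies 170*cos(0.55-q) mm before (press -x) and 170*sin(0.55-q) mm above the pivot: 264 mm above the bench at rest, 133 mm at the third click.
- lever_pivot (a point): Pivot of the lever: 30 mm behind the ram axis (press +x), 175 mm above the bench; its axis is the press's y.
- spool: Bystander: concrete cone 72 mm wide, 75 mm high wound with thread; origin under its centre.
- pliers: Bystander: small pliers lying flat, about 145 x 56 x 12 mm; origin under the rivet, jaws towards own +x (55 mm), handles towards own -x (90 mm).
- glasses: Bystander: safety glasses, about 105 x 146 x 44 mm; origin under the bridge, temples towards own +x.
Mind the look-alikes: they are no part of the job. Of the things like the stick, leave any that is purple or red; of the rest the larger one is meant.

How it is judged:
By the outcome, as a careful person would: the job done as asked, in the order asked, and still so for the second after the job is handed in, while the arm keeps its last pose, push and grip.
It also fails if it takes over 64 s, if anything falls off the work surface, if the arm or the gripper's body presses on something with over 40 N, if the wrist force passes 120 N, or if a joint passes its speed limit or range.

## Working session

There is one attempt and no reset: what is moved stays moved. The work goes in short steps, Python scripts to look and compute and a tool call to move; the robot and the scene stay as the last step left them, time stands still between calls to the robot, and variables do not carry over. Pictures are saved under pics/ and viewed, at most 10 in all, crops included, and the job is handed in when it is done.

Besides the shell and the picture viewer there is one more tool, called after "Call:" as name(argument=value, ...) on one line, values as JSON. arm_command: Moves the arm, as the interface text tells. Its arguments: {"type":"object","properties":{"deltas":{"type":"array"},"squeeze":{"type":"number"}},"required":["deltas"]}

```bash
mkdir -p pics; cat > h.py <<'E'
import numpy as np, cv2
from rig import r, imaging
F=np.diag([1.,-1,-1])
def grab(n,save=None):
    f=imaging.grab_frame(n)
    if save: cv2.imwrite('pics/'+save,f['image'][...,::-1])
    return f
def ray(f,u,v):
    p=cv2.undistortPoints(np.array([[[u,v]]],float),f['mtx'],np.array(f['D'])).ravel()
    M=np.array(f['world_to_cam']);R=M[:3,:3];t=M[:3,3]
    return -R.T@t, R.T@(F@np.array([p[0],p[1],1]))
def onz(f,u,v,z):
    o,d=ray(f,u,v);return o+d*(z-o[2])/d[2]
def proj(f,P):
    P=np.atleast_2d(np.array(P,float));M=np.array(f['world_to_cam'])
    c=(P@M[:3,:3].T+M[:3,3])@F
    return cv2.projectPoints(c,np.zeros(3),np.zeros(3),f['mtx'],np.array(f['D']))[0].reshape(-1,2)
E
python3 - <<'E'
from h import *
import pickle
fs={n:grab(n,n+'0.png') for n in('scene','side','wrist')}
pickle.dump(fs,open('f0.pkl','wb'))
a=np.hstack([fs['scene']['image'],fs['side']['image']])
print(r.sense())
for n in fs: print(n, ray(fs[n],280,210))
E
```

```text
{'clock': 0.15, 'qpos': array([ 1.29861607e+00,  3.53490854e-01,  1.63395085e+00, -3.38977425e-05,
        1.15519223e+00, -2.41203636e-03]), 'qvel': array([-0.00048255, -0.000525  , -0.00128587,  0.00199521,  0.00030914,
        0.00092906]), 'joint_efforts': array([ 7.36764432e-04, -6.05633068e+01, -3.42336845e+01, -3.60456113e-05,
        6.15918878e-03, -1.86050897e-05]), 'eef_pos': array([166.48292295, 602.02163515, 203.33835915]), 'tcp_rot': array([-3.14055130e+00,  2.84861529e-05,  2.87183815e+00]), 'contact_force': array([0.25348944, 0.0517712 , 0.41975097]), 'wrist_torque': array([-0.05241853,  0.07229858,  0.04440706]), 'grasp_force': 0.0, 'opening': 0.9993418879937009}
scene (array([ 863.56949394,  759.94468689, 1067.01586505]), array([-0.29272414, -0.54035678, -0.78895007]))
side (array([-191.86840785, -917.10718454,  964.54315951]), array([ 0.51110945,  0.68009914, -0.52598613]))
wrist (array([100.77775648, 619.56466653, 373.31646156]), array([ 0.2712178 , -0.06955364, -0.96007913]))
```

View pics/scene0.png

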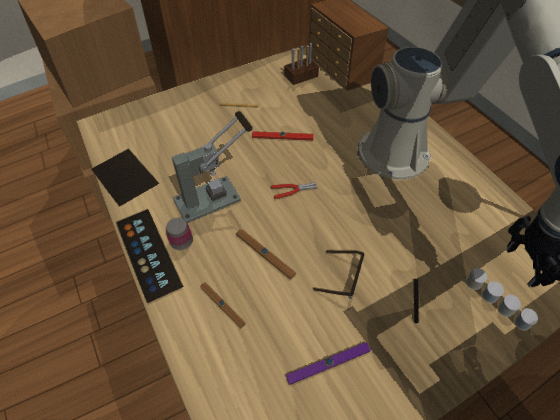

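View pics/side0.png

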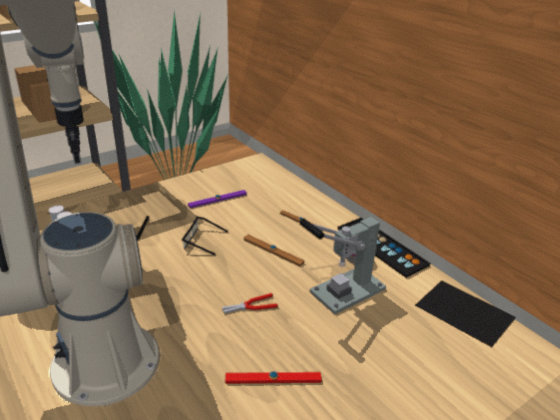

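Stick candidates in the scene view are red (282,135), purple (328,362), long wood (265,253) and short wood (222,305). The red and purple ones are excluded, and of the two wooden ones the larger is at (265,253). I'll confirm that in enlarged crops.

```bash
python3 - <<'E'
from h import *
import pickle
fs=pickle.load(open('f0.pkl','rb'))
for n,(a,b,c,d),s in(('scene',(160,105,310,285),3.3),('side',(235,195,395,315),5)):
    im=fs[n]['image'][b:d,a:c,::-1]
    im=cv2.resize(im,None,fx=s,fy=s,interpolation=cv2.INTER_CUBIC)
    for k in range(a//20*20+20,c,20):
        cv2.putText(im,str(k),(int((k-a)*s),10),0,.35,(255,255,255));cv2.line(im,(int((k-a+.5)*s),12),(int((k-a+.5)*s),18),(255,255,255))
    for k in range(b//20*20+20,d,20): cv2.putText(im,str(k)+'-',(0,int((k-b+.5)*s)+4),0,.35,(255,255,255))
    cv2.imwrite(f'pics/c_{n}.png',im)
f=fs['scene']
# wood segmentation of stick
im=f['image'].astype(int)
for nm,q in dict(longA=(238,233),longB=(293,275),sA=(202,285),sB=(243,325)).items(): print(nm,onz(f,*q,12).round())
E
```

```text
longA [622.  52.  12.]
longB [551. 254.  12.]
sA [784. 161.  12.]
sB [736. 319.  12.]
```

View pics/c_scene.png

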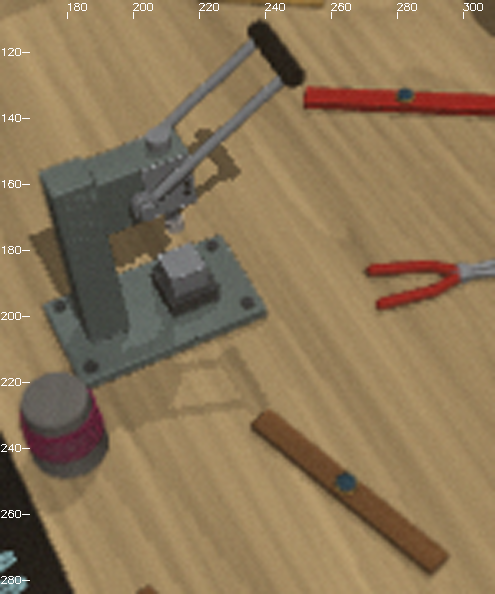

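View pics/c_side.png

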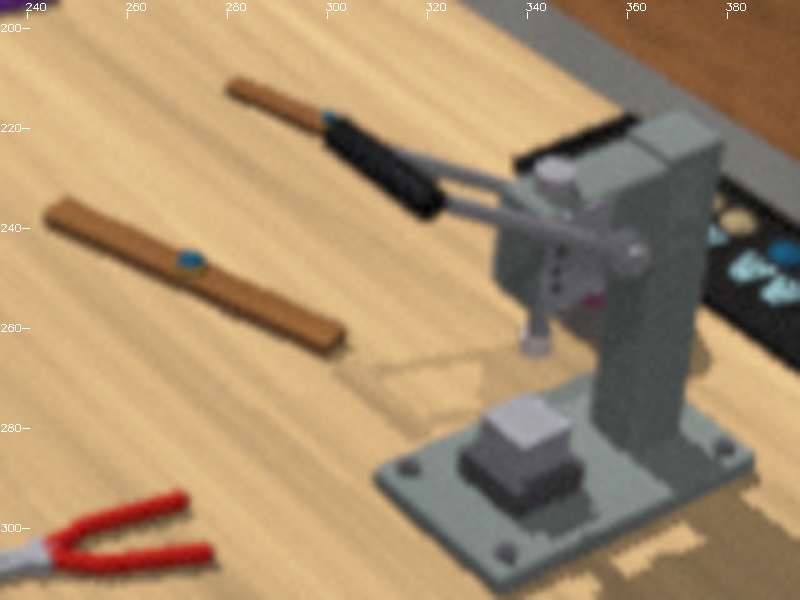

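```bash
cat > fit.py <<'E'
from h import *
import pickle
from scipy.optimize import least_squares
fs=pickle.load(open('f0.pkl','rb'))
sc=lambda X,Y:((X+.5)/3.3-.5+160,(Y+.5)/3.3-.5+105)
sd=lambda X,Y:((X+.5)/5-.5+235,(Y+.5)/5-.5+195)
def T(p,L): 
    c,s=np.cos(p[2]),np.sin(p[2]);return np.array([p[0]+c*L[0]-s*L[1],p[1]+s*L[0]+c*L[1],L[2]])
def fit(obs,p0):
    g=lambda p:np.concatenate([proj(fs[n],T(p,L))[0]-q for n,L,q in obs])
    s=least_squares(g,p0,loss='soft_l1');print(s.x.round(3),'deg',np.degrees(s.x[2]).round(2));print(g(s.x).reshape(-1,2).round(1).tolist());return s.x
cb=(30-170*np.cos(.55),0,175+170*np.sin(.55))
E
python3 - <<'E'
from fit import *
S,D='scene','side'
st=[(S,(0,-110,12),sc(259,417)),(S,(0,110,12),sc(438,560)),(S,(0,0,20),sc(346,481)),
    (D,(0,-110,12),sd(333,337)),(D,(0,110,12),sd(57,208)),(D,(0,0,20),sd(191,258))]
fit(st,[586,153,.3])
# base: local front corners at x=-60; try y sign with yaw ~ from views
pr=[(S,(0,0,60),sc(184,263)),(D,(0,0,60),sd(526,420)),(S,(0,0,107),sc(175,228)),(D,(0,0,107),sd(536,351)),
 (S,(cb[0],0,cb[2]),sc(276,53)),(D,(cb[0],0,cb[2]),sd(384,168)),
 (S,(-60,-55,15),sc(216,235)),(S,(-60,55,15),sc(265,309)),(S,(130,55,15),sc(88,380)),(S,(130,-55,15),sc(45,303)),
 (D,(-60,-55,15),sd(500,585)),(D,(-60,55,15),sd(377,472)),(D,(130,-55,15),sd(752,460))]
for y in(-.3,.3,): fit(pr,[640,-80,y])
E
```

```text
[5.84439e+02 1.47144e+02 3.04000e-01] deg 17.44
[[-0.1, -1.1], [0.1, 0.3], [-0.4, -0.4], [0.6, -0.2], [-1.0, -1.1], [-0.3, -0.3]]
[ 6.16645e+02 -1.20836e+02 -2.00000e-03] deg -0.1
[[-1.0, -1.1], [-0.3, -0.1], [-0.2, -0.8], [-0.7, -0.1], [-0.3, -0.3], [-0.3, 0.6], [1.1, -1.2], [0.6, -1.1], [-2.0, 1.0], [-1.4, -0.0], [-0.2, -0.6], [-1.5, -0.8], [1.0, -1.3]]
[ 6.16645e+02 -1.20836e+02 -2.00000e-03] deg -0.1
[[-1.0, -1.1], [-0.3, -0.1], [-0.2, -0.8], [-0.7, -0.1], [-0.3, -0.3], [-0.3, 0.6], [1.1, -1.2], [0.6, -1.1], [-2.0, 1.0], [-1.4, -0.0], [-0.2, -0.6], [-1.5, -0.8], [1.0, -1.3]]
```

The crops confirm the long wooden stick: ends near (238,231) and (293,275), blue-green stone at (264.5,250.5), fitted length 220 mm. The press yaw is about 0 at (617,-121). I'll hover over the stick's +y grip point.

Call:
arm_command(deltas=[{"wz": 0.166, "hand": 50}, {"wz": 0.166}, {"wz": 0.166}, {"wz": 0.166}, {"wz": 0.166}, {"wz": 0.166}, {"tx": -45, "ty": 25}, {"tx": -47, "ty": 26}], squeeze=80)

```text
schema error: expected keys hand, tx, ty, tz, wx, wy, wz
```

Call:
arm_command(deltas=[{"tx": -47, "ty": 26}, {"tx": -47, "ty": 26}, {"tx": -47, "ty": 26}, {"tx": -47, "ty": 26}, {"tx": -47, "ty": 26}, {"tx": -47, "ty": 26}, {"tx": -47, "ty": 26}, {}])

```text
schema error: expected keys hand, tx, ty, tz, wx, wy, wz
```

```bash
cat >> h.py <<'E'
from scipy.spatial.transform import Rotation as Ro
def rel(p,yaw=None):
    s=r.sense();R=Ro.from_euler('xyz',s['tcp_rot']);y=s['tcp_rot'][2]
    print('t',round(s['clock'],2),'tcp',s['eef_pos'].round(1),'rot',np.degrees(s['tcp_rot']).round(2),'F',s['contact_force'].round(1),'op',round(s['opening']*85.4,1),'grip',round(s['grasp_force'],1))
    print('tool shift',R.inv().apply(np.array(p)-s['eef_pos']).round(1), 'wz', None if yaw is None else round(-(np.radians(yaw)-y),3))
    if yaw is not None:
        Rg=Ro.from_euler('xyz',[np.pi,0,np.radians(yaw)]);print('shift after turn',Rg.inv().apply(np.array(p)-s['eef_pos']).round(1),'rotvec',(R.inv()*Rg).as_rotvec().round(3))
E
python3 - <<'E'
from h import *
f=grab('wrist','w1.png')
rel([556.9,234.9,4],107.4)
P=[[*( np.array([584.4,147.1])+np.array([[np.cos(.304),-np.sin(.304)],[np.sin(.304),np.cos(.304)]])@np.array(l)),12] for l in((-12,110),(12,110),(-12,0),(12,0))]
print(proj(f,P).round(1).tolist())
E
```

```text
t 0.2 tcp [166.5 602.1 203.4] rot [-179.95    0.    164.54] F [-0.1  0.9  0.8] op 85.3 grip 0.0
tool shift [-474.1 -249.6  199.7] wz 0.997
shift after turn [-467.1  262.7  199.4] rotvec [-0.001  0.     0.997]
[[120.3, 471.7], [130.6, 481.2], [69.1, 496.3], [79.5, 505.2]]
```

View pics/w1.png

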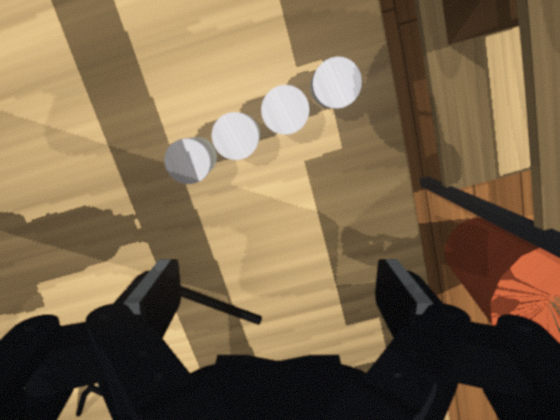

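The moves were refused because each row needs every key. The picture shows only white cups at about (250,120), since the arm hasn't left its start pose. I'll send them again.

Call:
arm_command(deltas=[{"hand": 50, "tx": 0, "ty": 0, "tz": 0, "wx": 0, "wy": 0, "wz": 0.166}, {"hand": 50, "tx": 0, "ty": 0, "tz": 0, "wx": 0, "wy": 0, "wz": 0.166}, {"hand": 50, "tx": 0, "ty": 0, "tz": 0, "wx": 0, "wy": 0, "wz": 0.166}, {"hand": 50, "tx": 0, "ty": 0, "tz": 0, "wx": 0, "wy": 0, "wz": 0.166}, {"hand": 50, "tx": 0, "ty": 0, "tz": 0, "wx": 0, "wy": 0, "wz": 0.166}, {"hand": 50, "tx": 0, "ty": 0, "tz": 0, "wx": 0, "wy": 0, "wz": 0.166}, {"hand": 50, "tx": -45, "ty": 25, "tz": 0, "wx": 0, "wy": 0, "wz": 0}, {"hand": 50, "tx": -47, "ty": 26, "tz": 0, "wx": 0, "wy": 0, "wz": 0}], squeeze=80)

```text
clock: 1.2
eef_pos: [243.2, 529.3, 203.6]
tcp_rot: [-3.141, 0.0, 1.877]
contact_force: [0.5, -0.0, 0.0]
opening: 0.588
grasp_force: 0.0
```

Call:
arm_command(deltas=[{"hand": 50, "tx": -47, "ty": 26, "tz": 0, "wx": 0, "wy": 0, "wz": 0}, {"hand": 50, "tx": -47, "ty": 26, "tz": 0, "wx": 0, "wy": 0, "wz": 0}, {"hand": 50, "tx": -47, "ty": 26, "tz": 0, "wx": 0, "wy": 0, "wz": 0}, {"hand": 50, "tx": -47, "ty": 26, "tz": 0, "wx": 0, "wy": 0, "wz": 0}, {"hand": 50, "tx": -47, "ty": 26, "tz": 0, "wx": 0, "wy": 0, "wz": 0}, {"hand": 50, "tx": -47, "ty": 26, "tz": 0, "wx": 0, "wy": 0, "wz": 0}, {"hand": 50, "tx": -47, "ty": 26, "tz": 0, "wx": 0, "wy": 0, "wz": 0}, {"hand": 50, "tx": 0, "ty": 0, "tz": 0, "wx": 0, "wy": 0, "wz": 0}])

```text
clock: 2.2
eef_pos: [517.5, 268.3, 203.7]
tcp_rot: [3.141, 0.001, 1.872]
contact_force: [-0.3, 0.8, 0.3]
opening: 0.585
grasp_force: 0.0
```

```bash
python3 - <<'E'
from h import *
import pickle
f=grab('wrist','w2.png');pickle.dump(f,open('f2.pkl','wb'))
rel([556.9,234.9,4],107.4)
P=[[*( np.array([584.4,147.1])+np.array([[np.cos(.304),-np.sin(.304)],[np.sin(.304),np.cos(.304)]])@np.array(l)),12] for l in((-12,110),(12,110),(-12,0),(12,0))]
print(proj(f,P).round(1).tolist())
E
```

```text
t 2.25 tcp [516.  269.5 203.6] rot [-179.97   -0.    107.3 ] F [-0.1  1.1 -0.1] op 50.0 grip 0.0
tool shift [-45.2  28.8 199.6] wz -0.002
shift after turn [-45.2  28.7 199.6] rotvec [-0.001 -0.    -0.002]
[[291.6, 199.2], [312.8, 199.2], [290.7, 286.2], [310.3, 286.2]]
```

View pics/w2.png

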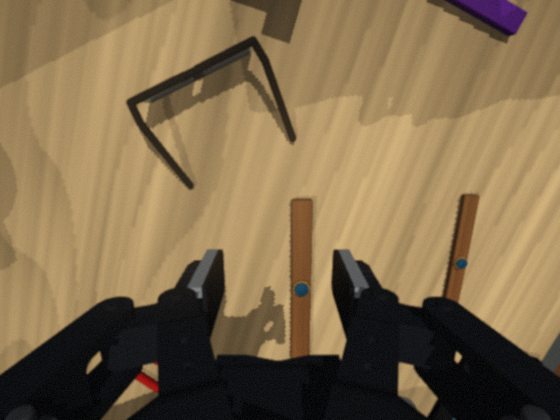

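The stick's end corners at (291,199) and (312,199) match the prediction within 1 px. Going down to grip.

Call:
arm_command(deltas=[{"hand": 50, "tx": -45, "ty": 29, "tz": 0, "wx": 0, "wy": 0, "wz": 0}, {"hand": 50, "tx": 0, "ty": 0, "tz": 50, "wx": 0, "wy": 0, "wz": 0}, {"hand": 50, "tx": 0, "ty": 0, "tz": 50, "wx": 0, "wy": 0, "wz": 0}, {"hand": 50, "tx": 0, "ty": 0, "tz": 50, "wx": 0, "wy": 0, "wz": 0}, {"hand": 50, "tx": 0, "ty": 0, "tz": 30, "wx": 0, "wy": 0, "wz": 0}, {"hand": 50, "tx": 0, "ty": 0, "tz": 12, "wx": 0, "wy": 0, "wz": 0}, {"hand": 50, "tx": 0, "ty": 0, "tz": 0, "wx": 0, "wy": 0, "wz": 0}, {"hand": 50, "tx": 0, "ty": 0, "tz": 0, "wx": 0, "wy": 0, "wz": 0}])

```text
clock: 3.25
eef_pos: [557.3, 237.3, 13.3]
tcp_rot: [3.139, -0.0, 1.876]
contact_force: [0.0, 0.5, 0.0]
opening: 0.585
grasp_force: 0.0
```

```bash
python3 - <<'E'
from h import *
rel([556.9,234.9,4],107.4)
E
```

```text
t 3.25 tcp [557.3 237.3  13.3] rot [ 1.7987e+02 -2.0000e-02  1.0749e+02] F [0.  0.5 0. ] op 49.9 grip 0.0
tool shift [-2.2 -1.2  9.3] wz 0.002
shift after turn [-2.2 -1.1  9.3] rotvec [ 0.002 -0.     0.002]
```

Call:
arm_command(deltas=[{"hand": 50, "tx": -2, "ty": -1, "tz": 9, "wx": 0, "wy": 0, "wz": 0}, {"hand": 50, "tx": 0, "ty": 0, "tz": 0, "wx": 0, "wy": 0, "wz": 0}, {"hand": 12, "tx": 0, "ty": 0, "tz": 0, "wx": 0, "wy": 0, "wz": 0}, {"hand": 12, "tx": 0, "ty": 0, "tz": 0, "wx": 0, "wy": 0, "wz": 0}, {"hand": 12, "tx": 0, "ty": 0, "tz": 0, "wx": 0, "wy": 0, "wz": 0}, {"hand": 12, "tx": 0, "ty": 0, "tz": 0, "wx": 0, "wy": 0, "wz": 0}, {"hand": 12, "tx": 0, "ty": 0, "tz": 0, "wx": 0, "wy": 0, "wz": 0}, {"hand": 12, "tx": 0, "ty": 0, "tz": 0, "wx": 0, "wy": 0, "wz": 0}])

```text
clock: 4.25
eef_pos: [556.1, 234.4, 2.9]
tcp_rot: [3.142, -0.0, 1.876]
contact_force: [-0.5, 0.2, -0.3]
opening: 0.138
grasp_force: 0.0
```

```bash
python3 - <<'E'
from h import *
rel([556.9,234.9,4],107.4)
w=grab('wrist')['image'];s=grab('scene')['image'][180:320,200:340]
s=cv2.resize(s,(420,420),interpolation=cv2.INTER_CUBIC)
im=np.hstack([w[:,100:460],s]);cv2.imwrite('pics/w3.png',im[...,::-1])
E
```

```text
t 4.25 tcp [556.1 234.4   2.9] rot [180.    -0.   107.48] F [-0.5  0.2 -0.3] op 11.8 grip 0.0
tool shift [ 0.2  0.9 -1.1] wz 0.001
shift after turn [ 0.2  0.9 -1.1] rotvec [ 0.    -0.     0.001]
```

View pics/w3.png

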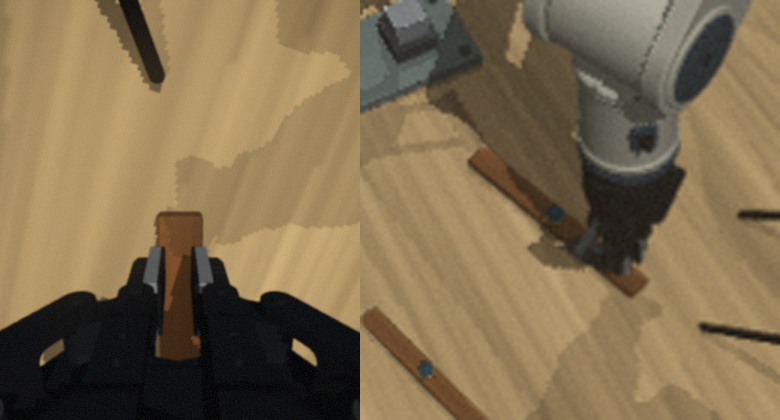

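The fingers shut to 12 mm above the stick: its end at (180,215) is untouched and the tips stand over its top. So the tips sit farther back than the TCP suggests. I'll open a little and lower with care, watching the force.

Call:
arm_command(deltas=[{"hand": 36, "tx": 0, "ty": 0, "tz": 0, "wx": 0, "wy": 0, "wz": 0}, {"hand": 36, "tx": 0, "ty": 0, "tz": 0, "wx": 0, "wy": 0, "wz": 0}, {"hand": 36, "tx": 0, "ty": 0, "tz": 0, "wx": 0, "wy": 0, "wz": 0}, {"hand": 36, "tx": 0, "ty": 1, "tz": 2, "wx": 0, "wy": 0, "wz": 0}, {"hand": 36, "tx": 0, "ty": 0, "tz": 2, "wx": 0, "wy": 0, "wz": 0}, {"hand": 36, "tx": 0, "ty": 0, "tz": 2, "wx": 0, "wy": 0, "wz": 0}, {"hand": 36, "tx": 0, "ty": 0, "tz": 0, "wx": 0, "wy": 0, "wz": 0}])

```text
clock: 5.22
eef_pos: [556.9, 234.6, -3.4]
tcp_rot: [-3.141, 0.0, 1.876]
contact_force: [0.2, 0.5, 0.6]
opening: 0.421
grasp_force: 0.0
```

```bash
python3 - <<'E'
from h import *
import pickle
f=pickle.load(open('f2.pkl','rb'));s=r.sense()
# fingertip inner edges seen at (222,250),(335,250), 50 mm apart ; TCP then [516,269.5,203.6]
oL,dL=ray(f,222,251);oR,dR=ray(f,335,251)
k=50/np.linalg.norm(dL-dR)
print(f['mtx'][0,0],oL,'tips at depth',k,(oL+k*dL).round(1),(oR+k*dR).round(1),'mid',(oL+k*(dL+dR)/2).round(1))
print(proj(f,[[516,269.5,203.6]]))
E
```

```text
330.0586796438939 [497.43213114 332.9961068  373.74257626] tips at depth 145.82603083827115 [491.2 269.8 238.7] [539.  284.7 238.7] mid [515.1 277.2 238.7]
[[275.74121679 238.30597639]]
```

```bash
python3 - <<'E'
from h import *
import pickle
f=pickle.load(open('f2.pkl','rb'))
R=Ro.from_euler('xyz',np.radians([-179.97,0,107.3]));p=np.array([516,269.5,203.6])
for o in(50,12):
  for x in(11,0):
    for h in(0,8,13,19,25): print(o,x,h,proj(f,[p+R.apply([x,s*o/2,-h]) for s in(-1,1)]).round(0).tolist())
g=grab('wrist')['image'][180:360,160:420]
cv2.imwrite('pics/w4.png',cv2.resize(g,None,fx=3,fy=3,interpolation=cv2.INTER_CUBIC)[...,::-1])
E
```

```text
50 11 0 [[230.0, 219.0], [322.0, 219.0]]
50 11 8 [[227.0, 224.0], [324.0, 224.0]]
50 11 13 [[226.0, 227.0], [325.0, 227.0]]
50 11 19 [[224.0, 231.0], [327.0, 231.0]]
50 11 25 [[222.0, 236.0], [329.0, 236.0]]
50 0 0 [[230.0, 238.0], [321.0, 238.0]]
50 0 8 [[228.0, 244.0], [323.0, 244.0]]
50 0 13 [[227.0, 247.0], [324.0, 248.0]]
50 0 19 [[225.0, 252.0], [326.0, 252.0]]
50 0 25 [[223.0, 257.0], [328.0, 257.0]]
12 11 0 [[265.0, 219.0], [287.0, 219.0]]
12 11 8 [[264.0, 224.0], [287.0, 224.0]]
12 11 13 [[264.0, 227.0], [287.0, 227.0]]
12 11 19 [[263.0, 231.0], [288.0, 231.0]]
12 11 25 [[263.0, 236.0], [288.0, 236.0]]
12 0 0 [[265.0, 238.0], [287.0, 238.0]]
12 0 8 [[264.0, 244.0], [287.0, 244.0]]
12 0 13 [[264.0, 248.0], [287.0, 248.0]]
12 0 19 [[263.0, 252.0], [288.0, 252.0]]
12 0 25 [[263.0, 257.0], [288.0, 257.0]]
```

View pics/w4.png

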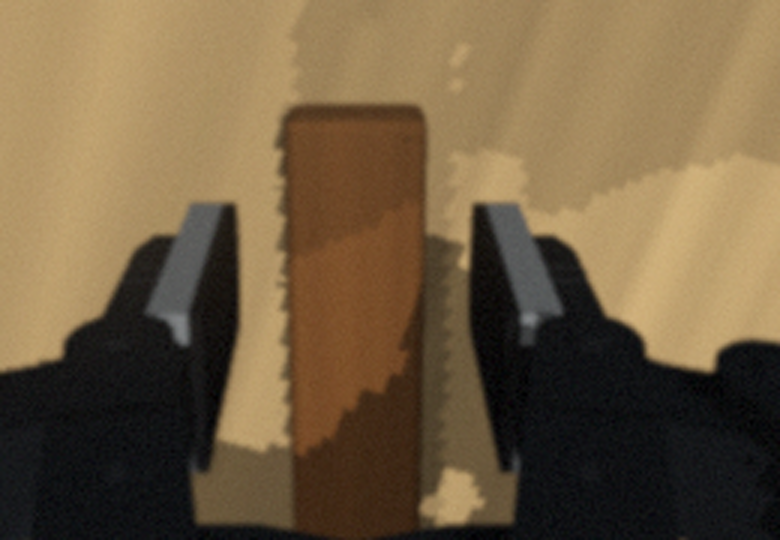

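The tips at crop (238,205) and (472,205) and their 78 px spacing show they're still about 30 mm above the bench. I'll keep lowering, with guarded steps.

Call:
arm_command(deltas=[{"hand": 36, "tx": 0, "ty": 0, "tz": 8, "wx": 0, "wy": 0, "wz": 0}, {"hand": 36, "tx": 0, "ty": 0, "tz": 8, "wx": 0, "wy": 0, "wz": 0}, {"hand": 36, "tx": 0, "ty": 0, "tz": 0, "wx": 0, "wy": 0, "wz": 0}])

```text
clock: 5.65
eef_pos: [556.3, 234.4, -20.1]
tcp_rot: [-3.14, 0.0, 1.876]
contact_force: [-0.1, -0.7, -0.1]
opening: 0.422
grasp_force: 0.0
```

Call:
arm_command(deltas=[{"hand": 36, "tx": 0, "ty": 0, "tz": 3, "wx": 0, "wy": 0, "wz": 0}, {"hand": 36, "tx": 0, "ty": 0, "tz": 3, "wx": 0, "wy": 0, "wz": 0}, {"hand": 36, "tx": 0, "ty": 0, "tz": 0, "wx": 0, "wy": 0, "wz": 0}])

```text
clock: 6.02
eef_pos: [556.9, 234.6, -25.3]
tcp_rot: [-3.141, 0.0, 1.876]
contact_force: [-0.1, -1.4, -0.0]
opening: 0.425
grasp_force: 0.0
```

```bash
python3 - <<'E'
from h import *
rel([556.9,234.9,-30],107.4)
g=grab('wrist')['image'][180:360,160:420]
cv2.imwrite('pics/w5.png',cv2.resize(g,None,fx=3,fy=3,interpolation=cv2.INTER_CUBIC)[...,::-1])
G=grab('wrist')['image'].astype(int)
for v in(215,225,235,243): print(v,G[v,225:335:3].sum(1).tolist())
E
```

```text
t 6.03 tcp [556.9 234.6 -25.3] rot [-179.98    0.    107.47] F [-0.1 -1.4 -0. ] op 36.3 grip 0.0
tool shift [0.3 0.1 4.7] wz 0.001
shift after turn [0.3 0.1 4.7] rotvec [-0.     0.     0.001]
215 [420, 379, 360, 358, 357, 371, 374, 378, 377, 377, 383, 387, 381, 368, 372, 383, 372, 392, 402, 409, 397, 388, 387, 385, 397, 399, 402, 401, 387, 387, 388, 395, 382, 376, 375, 382, 364]
225 [417, 383, 378, 346, 368, 371, 374, 381, 378, 383, 379, 383, 374, 372, 379, 388, 398, 392, 399, 386, 397, 381, 377, 389, 399, 401, 383, 381, 377, 379, 383, 381, 369, 380, 378, 373, 369]
235 [409, 405, 398, 365, 368, 367, 373, 370, 312, 172, 188, 191, 181, 193, 195, 203, 193, 198, 206, 183, 193, 182, 180, 186, 185, 172, 170, 375, 375, 376, 380, 373, 367, 380, 370, 361, 384]
243 [408, 384, 363, 365, 362, 383, 370, 343, 196, 173, 209, 221, 216, 212, 218, 220, 220, 215, 247, 218, 203, 215, 213, 197, 188, 190, 192, 346, 372, 382, 382, 373, 373, 364, 366, 369, 387]
```

Call:
arm_command(deltas=[{"hand": 36, "tx": 0, "ty": 0, "tz": 2, "wx": 0, "wy": 0, "wz": 0}, {"hand": 36, "tx": 0, "ty": 0, "tz": 0, "wx": 0, "wy": 0, "wz": 0}, {"hand": 12, "tx": 0, "ty": 0, "tz": 0, "wx": 0, "wy": 0, "wz": 0}, {"hand": 12, "tx": 0, "ty": 0, "tz": 0, "wx": 0, "wy": 0, "wz": 0}, {"hand": 12, "tx": 0, "ty": 0, "tz": 0, "wx": 0, "wy": 0, "wz": 0}, {"hand": 12, "tx": 0, "ty": 0, "tz": 0, "wx": 0, "wy": 0, "wz": 0}])

```text
clock: 6.88
eef_pos: [557.3, 234.7, -26.8]
tcp_rot: [3.141, -0.0, 1.876]
contact_force: [-1.1, -0.9, 4.9]
opening: 0.254
grasp_force: 79.1
```

Gripped at 79 N. Lift, turn to yaw 90° and move to in front of the press.

Call:
arm_command(deltas=[{"hand": 12, "tx": 0, "ty": 0, "tz": -10, "wx": 0, "wy": 0, "wz": 0}, {"hand": 12, "tx": 0, "ty": 0, "tz": -40, "wx": 0, "wy": 0, "wz": 0}, {"hand": 12, "tx": 0, "ty": 0, "tz": -40, "wx": 0, "wy": 0, "wz": 0}, {"hand": 12, "tx": 0, "ty": 0, "tz": -40, "wx": 0, "wy": 0, "wz": 0}, {"hand": 12, "tx": 0, "ty": 0, "tz": 0, "wx": 0, "wy": 0, "wz": 0.1}, {"hand": 12, "tx": 0, "ty": 0, "tz": 0, "wx": 0, "wy": 0, "wz": 0.1}, {"hand": 12, "tx": 0, "ty": 0, "tz": 0, "wx": 0, "wy": 0, "wz": 0.105}, {"hand": 12, "tx": 0, "ty": 0, "tz": 0, "wx": 0, "wy": 0, "wz": 0}])

```text
clock: 7.88
eef_pos: [557.0, 234.6, 103.2]
tcp_rot: [3.141, -0.0, 1.571]
contact_force: [1.0, -0.2, -0.6]
opening: 0.249
grasp_force: 78.7
```

Call:
arm_command(deltas=[{"hand": 12, "tx": -25, "ty": -6, "tz": 0, "wx": 0, "wy": 0, "wz": 0}, {"hand": 12, "tx": -40, "ty": -9, "tz": 0, "wx": 0, "wy": 0, "wz": 0}, {"hand": 12, "tx": -40, "ty": -9, "tz": 0, "wx": 0, "wy": 0, "wz": 0}, {"hand": 12, "tx": -40, "ty": -9, "tz": 0, "wx": 0, "wy": 0, "wz": 0}, {"hand": 12, "tx": -40, "ty": -9, "tz": 0, "wx": 0, "wy": 0, "wz": 0}, {"hand": 12, "tx": -40, "ty": -9, "tz": 0, "wx": 0, "wy": 0, "wz": 0}, {"hand": 12, "tx": -39, "ty": -9, "tz": 0, "wx": 0, "wy": 0, "wz": 0}, {"hand": 12, "tx": 0, "ty": 0, "tz": 0, "wx": 0, "wy": 0, "wz": 0}])

```text
clock: 8.88
eef_pos: [495.4, -32.1, 102.9]
tcp_rot: [-3.141, 0.0, 1.569]
contact_force: [-0.3, 0.0, -1.2]
opening: 0.252
grasp_force: 78.7
```

```bash
python3 - <<'E'
from h import *
import pickle
rel([497,-29,45],90)
fs={n:grab(n) for n in('scene','side')};pickle.dump(fs,open('f3.pkl','wb'))
# boxes of press+stick, enlarged side by side
A=cv2.resize(fs['scene']['image'][90:230,170:310],(400,400),interpolation=cv2.INTER_CUBIC)
B=cv2.resize(fs['side']['image'][210:350,235:375],(400,400),interpolation=cv2.INTER_CUBIC)
cv2.imwrite('pics/p3.png',np.hstack([A,B])[...,::-1])
E
```

```text
t 8.88 tcp [495.4 -32.1 102.9] rot [-1.7994e+02  3.0000e-02  8.9910e+01] F [-0.3  0.  -1.2] op 21.5 grip 78.7
tool shift [ 3.1  1.7 57.9] wz -0.002
shift after turn [ 3.1  1.6 57.9] rotvec [-0.001  0.    -0.002]
```

View pics/p3.png

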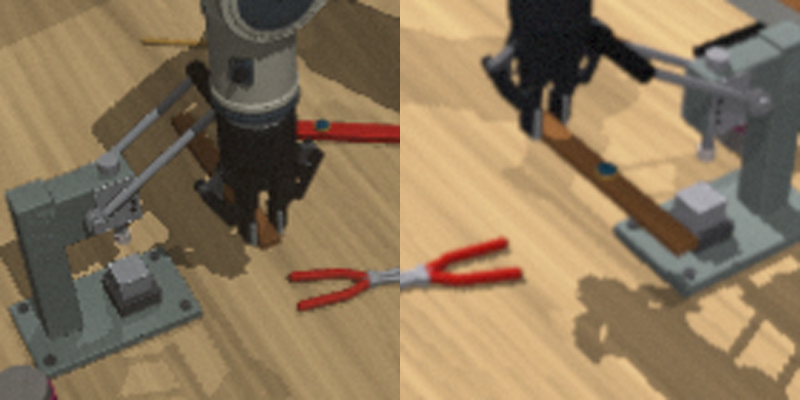

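The stick is held: stone at px (307.6,268.8) in the side view, far end near (334,294). The gripper clears the crossbar. I'll check the held pose by its projection.

```bash
python3 - <<'E'
from h import *
import pickle
fs=pickle.load(open('f3.pkl','rb'))
f=fs['side']
print(proj(f,[[495.4,-124,149.7],[495.4,-234,141.7]]).round(1).tolist(),'obs 307.6,268.8 / 334.4,293.7')
# blue-ish stone centroid in side
im=f['image'].astype(int)[255:285,295:322];m=(im[...,2]-im[...,0]>25);v,u=np.nonzero(m);print('stone blob',m.sum(),u.mean()+295,v.mean()+255)
# anvil top & nose check from initial frames: bright flat segmentation
F0=pickle.load(open('f0.pkl','rb'))
for n,(a,b,c,d) in(('scene',(200,175,230,205)),('side',(325,265,355,300))):
    I=F0[n]['image'][b:d,a:c].astype(int);g=I.sum(2);sat=I.max(2)-I.min(2)
    for th in(420,450,480):
        m=((g>th)&(sat<40)).astype(np.uint8)
        k,l,s,ce=cv2.connectedComponentsWithStats(m);j=1+np.argmax(s[1:,4]) if k>1 else 0
        q=ce[j]+[a,b];print(n,th,s[j,4],q.round(1),onz(F0[n],*q,60).round(1))
    print(proj(F0[n],[[616.6,-120.8,60]]))
E
```

```text
[[307.0, 268.1], [335.6, 294.9]] obs 307.6,268.8 / 334.4,293.7
stone blob 12 306.8333333333333 268.9166666666667
scene 420 1 [213. 180.] [ 615.  -135.6   60. ]
scene 450 1 [208. 182.] [ 631.9 -135.6   60. ]
scene 480 900 [214.5 189.5] [626.5 -97.3  60. ]
[[214.40770536 183.297307  ]]
side 420 152 [342.9 278.7] [ 623.8 -126.5   60. ]
side 450 103 [339.8 278.2] [ 618.3 -120.2   60. ]
side 480 85 [339.9 278.1] [ 618.7 -120.    60. ]
[[339.47117697 278.50168744]]
```

Call:
arm_command(deltas=[{"hand": 12, "tx": 3, "ty": 0, "tz": 15, "wx": 0, "wy": 0, "wz": 0}, {"hand": 12, "tx": 0, "ty": 0, "tz": 20, "wx": 0, "wy": 0, "wz": 0}, {"hand": 12, "tx": 0, "ty": 0, "tz": 20, "wx": 0, "wy": 0, "wz": 0}, {"hand": 12, "tx": 0, "ty": 0, "tz": 0, "wx": 0, "wy": 0, "wz": 0}])

```text
clock: 9.48
eef_pos: [495.4, -25.3, 45.9]
tcp_rot: [-3.138, -0.0, 1.572]
contact_force: [0.7, 1.1, -0.4]
opening: 0.253
grasp_force: 78.6
```

```bash
python3 - <<'E'
from h import *
import pickle
F0=pickle.load(open('f0.pkl','rb'));n='scene';a,b,c,d=200,172,232,205
I=F0[n]['image'][b:d,a:c].astype(int);g=I.sum(2);sat=I.max(2)-I.min(2)
for th in(330,360,390):
    m=((g>th)&(sat<40)).astype(np.uint8);k,l,s,ce=cv2.connectedComponentsWithStats(m)
    for j in range(1,k):
        if s[j,4]>20:q=ce[j]+[a,b];print(th,s[j],q.round(1),onz(F0[n],*q,60).round(1))
for x,y in((214.4,183.3),(215.4,184.4)):print(onz(F0[n],x,y,60))
rel([617,-29,45],90)
E
```

```text
330 [ 8  6 14 11 95] [214.7 183.5] [ 616.2 -119.6   60. ]
360 [ 8  7 14 10 88] [214.5 183.6] [ 616.8 -119.5   60. ]
[ 616.62542258 -120.80158317   60.        ]
[ 615.7273164  -115.08875638   60.        ]
t 9.47 tcp [495.4 -25.3  45.9] rot [-1.7978e+02 -2.0000e-02  9.0100e+01] F [ 0.7  1.1 -0.4] op 21.6 grip 78.6
tool shift [ -3.9 121.6   0.4] wz 0.002
shift after turn [ -3.7 121.6   0.9] rotvec [-0.004 -0.     0.002]
```

Call:
arm_command(deltas=[{"hand": 12, "tx": -3, "ty": 15, "tz": 0, "wx": 0, "wy": 0, "wz": 0}, {"hand": 12, "tx": 0, "ty": 25, "tz": 0, "wx": 0, "wy": 0, "wz": 0}, {"hand": 12, "tx": 0, "ty": 25, "tz": 0, "wx": 0, "wy": 0, "wz": 0}, {"hand": 12, "tx": 0, "ty": 25, "tz": 0, "wx": 0, "wy": 0, "wz": 0}, {"hand": 12, "tx": 0, "ty": 20, "tz": 0, "wx": 0, "wy": 0, "wz": 0}, {"hand": 12, "tx": 0, "ty": 12, "tz": 0, "wx": 0, "wy": 0, "wz": 0}, {"hand": 12, "tx": 0, "ty": 0, "tz": 0, "wx": 0, "wy": 0, "wz": 0}, {"hand": 12, "tx": 0, "ty": 0, "tz": 0, "wx": 0, "wy": 0, "wz": 0}])

```text
clock: 10.48
eef_pos: [618.3, -29.3, 47.8]
tcp_rot: [-3.141, 0.0, 1.571]
contact_force: [-0.5, -0.6, -1.1]
opening: 0.252
grasp_force: 78.7
```

```bash
python3 - <<'E'
from h import *
import pickle
rel([617.5,-28,36],90)
s=r.sense();p=s['eef_pos'];F=grab('side');pickle.dump(F,open('f4.pkl','wb'))
cv2.imwrite('pics/p4.png',F['image'][...,::-1])
st=p+[0,-91.9,26.8+20];c=proj(F,[st])[0];print('pred stone px',c)
u0,v0=c.astype(int)
im=F['image'].astype(int)[v0-10:v0+10,u0-12:u0+12];m=(im[...,2]-im[...,0]>15);v,u=np.nonzero(m);q=(u.mean()+u0-12,v.mean()+v0-10);print('blob',m.sum(),q,onz(F,*q,st[2]).round(1),st.round(1))
E
```

```text
t 10.47 tcp [618.3 -29.3  47.8] rot [-179.96    0.     90.  ] F [-0.5 -0.6 -1.1] op 21.5 grip 78.7
tool shift [ 1.3 -0.8 11.9] wz 0.0
shift after turn [ 1.3 -0.8 11.8] rotvec [-0.001  0.     0.   ]
pred stone px [341.26607751 268.23990259]
blob 13 (np.float64(341.0), np.float64(269.0)) [ 615.6 -123.3   94.6] [ 618.3 -121.2   94.6]
```

Call:
arm_command(deltas=[{"hand": 12, "tx": 2, "ty": 1, "tz": 4, "wx": 0, "wy": 0, "wz": 0}, {"hand": 12, "tx": 0, "ty": 0, "tz": 5, "wx": 0, "wy": 0, "wz": 0}, {"hand": 12, "tx": 0, "ty": 0, "tz": 3, "wx": 0, "wy": 0, "wz": 0}, {"hand": 12, "tx": 0, "ty": 0, "tz": 0, "wx": 0, "wy": 0, "wz": 0}, {"hand": 12, "tx": 0, "ty": 0, "tz": 0, "wx": 0, "wy": 0, "wz": 0}])

```text
clock: 11.15
eef_pos: [620.0, -27.4, 35.9]
tcp_rot: [-3.142, -0.0, 1.571]
contact_force: [0.3, -0.6, -0.0]
opening: 0.253
grasp_force: 78.7
```

Call:
arm_command(deltas=[{"hand": 12, "tx": 0, "ty": 0, "tz": 1, "wx": 0, "wy": 0, "wz": 0}, {"hand": 12, "tx": 0, "ty": 0, "tz": 0, "wx": 0, "wy": 0, "wz": 0}, {"hand": 12, "tx": 0, "ty": 0, "tz": 0, "wx": 0, "wy": 0, "wz": 0}])

```text
clock: 11.52
eef_pos: [620.0, -27.3, 34.9]
tcp_rot: [3.142, 0.0, 1.571]
contact_force: [0.5, -0.5, -0.8]
opening: 0.254
grasp_force: 78.7
```

Call:
arm_command(deltas=[{"hand": 12, "tx": 0, "ty": -1, "tz": 1, "wx": 0, "wy": 0, "wz": 0}, {"hand": 12, "tx": 0, "ty": 0, "tz": 0, "wx": 0, "wy": 0, "wz": 0}, {"hand": 12, "tx": 0, "ty": 0, "tz": 0, "wx": 0, "wy": 0, "wz": 0}])

```text
clock: 11.9
eef_pos: [619.0, -27.3, 33.9]
tcp_rot: [-3.142, 0.0, 1.571]
contact_force: [0.0, 0.5, -1.0]
opening: 0.252
grasp_force: 78.7
```

Call:
arm_command(deltas=[{"hand": 12, "tx": 0, "ty": 0, "tz": 1, "wx": 0, "wy": 0, "wz": 0}, {"hand": 12, "tx": 0, "ty": 0, "tz": 0, "wx": 0, "wy": 0, "wz": 0}, {"hand": 12, "tx": 0, "ty": 0, "tz": 0, "wx": 0, "wy": 0, "wz": 0}])

```text
clock: 12.28
eef_pos: [619.2, -27.3, 33.0]
tcp_rot: [3.141, 0.0, 1.571]
contact_force: [-0.7, 0.6, 0.6]
opening: 0.262
grasp_force: 78.9
```

Call:
arm_command(deltas=[{"hand": 12, "tx": 0, "ty": 0, "tz": 0.5, "wx": 0, "wy": 0, "wz": 0}, {"hand": 12, "tx": 0, "ty": 0, "tz": 0, "wx": 0, "wy": 0, "wz": 0}, {"hand": 12, "tx": 0, "ty": 0, "tz": 0, "wx": 0, "wy": 0, "wz": 0}])

```text
clock: 12.65
eef_pos: [619.2, -27.3, 32.5]
tcp_rot: [3.141, -0.0, 1.571]
contact_force: [0.3, 1.1, 2.3]
opening: 0.254
grasp_force: 79.0
```

```bash
python3 - <<'E'
from h import *
print(r.sense()['wrist_torque'].round(2)); rel([619,-28,33],90)
E
```

```text
[0.02 0.01 0.05]
t 12.65 tcp [619.2 -27.3  32.5] rot [179.98  -0.    90.  ] F [0.3 1.1 2.3] op 21.7 grip 79.0
tool shift [-0.7 -0.2 -0.5] wz 0.0
shift after turn [-0.7 -0.2 -0.5] rotvec [ 0. -0.  0.]
```

Contact at about 2 N. Ease the grip and release.

Call:
arm_command(deltas=[{"hand": 12, "tx": 0, "ty": 0, "tz": 0, "wx": 0, "wy": 0, "wz": 0}, {"hand": 24, "tx": 0, "ty": 0, "tz": 0, "wx": 0, "wy": 0, "wz": 0}, {"hand": 26, "tx": 0, "ty": 0, "tz": 0, "wx": 0, "wy": 0, "wz": 0}, {"hand": 30, "tx": 0, "ty": 0, "tz": 0, "wx": 0, "wy": 0, "wz": 0}, {"hand": 36, "tx": 0, "ty": 0, "tz": 0, "wx": 0, "wy": 0, "wz": 0}, {"hand": 40, "tx": 0, "ty": 0, "tz": 0, "wx": 0, "wy": 0, "wz": 0}, {"hand": 40, "tx": 0, "ty": 0, "tz": 0, "wx": 0, "wy": 0, "wz": 0}, {"hand": 40, "tx": 0, "ty": 0, "tz": 0, "wx": 0, "wy": 0, "wz": 0}], squeeze=20)

```text
clock: 13.65
eef_pos: [619.0, -27.3, 32.4]
tcp_rot: [-3.142, 0.0, 1.571]
contact_force: [-0.1, -0.5, -0.3]
opening: 0.47
grasp_force: 0.0
```

Call:
arm_command(deltas=[{"hand": 40, "tx": 0, "ty": 0, "tz": -10, "wx": 0, "wy": 0, "wz": 0}, {"hand": 40, "tx": 0, "ty": 0, "tz": -20, "wx": 0, "wy": 0, "wz": 0}, {"hand": 40, "tx": 0, "ty": 0, "tz": -30, "wx": 0, "wy": 0, "wz": 0}, {"hand": 40, "tx": 20, "ty": 0, "tz": -50, "wx": 0, "wy": 0, "wz": 0}, {"hand": 40, "tx": 30, "ty": 0, "tz": -50, "wx": 0, "wy": 0, "wz": 0}, {"hand": 40, "tx": 30, "ty": 0, "tz": -50, "wx": 0, "wy": 0, "wz": 0}, {"hand": 40, "tx": 30, "ty": 0, "tz": -40, "wx": 0, "wy": 0, "wz": 0}, {"hand": 40, "tx": 0, "ty": 0, "tz": 0, "wx": 0, "wy": 0, "wz": 0}])

```text
clock: 14.65
eef_pos: [620.9, 84.8, 288.1]
tcp_rot: [3.133, -0.002, 1.573]
contact_force: [-0.4, -0.4, 0.1]
opening: 0.469
grasp_force: 0.0
```

```bash
python3 - <<'E'
from h import *
import pickle
rel([500,-120,320],90)
F={n:grab(n) for n in('scene','side','wrist')};pickle.dump(F,open('f5.pkl','wb'))
A=cv2.resize(F['scene']['image'][100:240,160:300],(400,400),interpolation=cv2.INTER_CUBIC)
B=cv2.resize(F['side']['image'][200:340,270:410],(400,400),interpolation=cv2.INTER_CUBIC)
cv2.imwrite('pics/p5.png',np.hstack([A,B])[...,::-1])
E
```

```text
t 14.65 tcp [620.9  84.8 288.1] rot [ 1.7953e+02 -9.0000e-02  9.0130e+01] F [-0.4 -0.4  0.1] op 40.1 grip 0.0
tool shift [-204.5 -121.   -33.2] wz 0.002
shift after turn [-204.8 -120.9  -31.9] rotvec [ 0.008 -0.002  0.002]
```

View pics/p5.png

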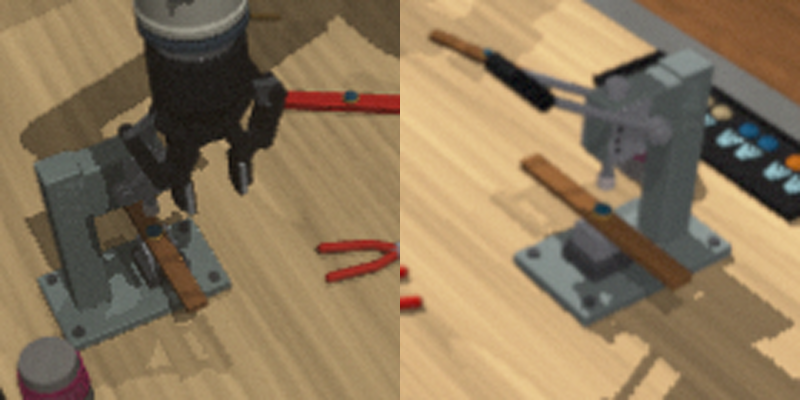

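The stick lies level on the anvil. In the side view the stone is at about (340.4,272.5), under the nose at (341.4,265). I'll check the alignment by projection.

```bash
python3 - <<'E'
from h import *
import pickle
F=pickle.load(open('f5.pkl','rb'))
f=F['side']
print('axis proj z107,z80',proj(f,[[617.5,-120,107],[617.5,-120,80],[617.5,-230,72],[617.5,-10,72]]).round(1).tolist())
print('ends obs', (270+285.5*.35-.5,200+276*.35-.5),(270+132*.35-.5,200+161*.35-.5))
for n,z in(('side',80),('scene',80)):
    f=F[n];c=proj(f,[[617.5,-120,z]])[0];u0,v0=c.astype(int)
    im=f['image'].astype(int)[v0-10:v0+11,u0-12:u0+13];m=(im[...,2]-im[...,0]>12)
    v,u=np.nonzero(m)
    if len(u):
        q=(u.mean()+u0-12,v.mean()+v0-10);print(n,len(u),'pred',c.round(1),'blob',np.round(q,1),onz(f,*q,z).round(1))
E
```

```text
axis proj z107,z80 [[341.2, 264.4], [340.2, 272.4], [368.4, 297.4], [314.3, 254.4]]
ends obs (369.425, 296.1) (315.7, 255.85000000000002)
side 12 pred [340.2 272.4] blob [340.8 272.9] [ 617.5 -122.5   80. ]
scene 2 pred [213.4 179.3] blob [213.  179.5] [ 619.1 -119.7   80. ]
```

The alignment is within about 2 mm and the stick is level. Next, shut the fingers and move above the crossbar.

Call:
arm_command(deltas=[{"hand": 0, "tx": -20, "ty": -12, "tz": -10, "wx": 0, "wy": 0, "wz": 0}, {"hand": 0, "tx": -37, "ty": -21, "tz": -10, "wx": 0, "wy": 0, "wz": 0}, {"hand": 0, "tx": -37, "ty": -21, "tz": 0, "wx": 0, "wy": 0, "wz": 0}, {"hand": 0, "tx": -37, "ty": -21, "tz": 0, "wx": 0, "wy": 0, "wz": 0}, {"hand": 0, "tx": -37, "ty": -21, "tz": 0, "wx": 0, "wy": 0, "wz": 0}, {"hand": 0, "tx": -37, "ty": -22, "tz": 0, "wx": 0, "wy": 0, "wz": 0}, {"hand": 0, "tx": 0, "ty": 0, "tz": 0, "wx": 0, "wy": 0, "wz": 0}, {"hand": 0, "tx": 0, "ty": 0, "tz": 0, "wx": 0, "wy": 0, "wz": 0}])

```text
clock: 15.8
eef_pos: [500.3, -123.0, 302.3]
tcp_rot: [-3.141, -0.0, 1.569]
contact_force: [0.6, -0.1, 0.4]
opening: 0.001
grasp_force: 0.0
```

```bash
python3 - <<'E'
from h import *
rel([502,-120,260],90)
E
```

```text
t 15.8 tcp [ 500.3 -123.   302.3] rot [-1.7998e+02 -2.0000e-02  8.9890e+01] F [ 0.6 -0.1  0.4] op 0.1 grip 0.0
tool shift [ 3.   1.7 42.3] wz -0.002
shift after turn [ 3.   1.7 42.3] rotvec [-0.    -0.    -0.002]
```

Call:
arm_command(deltas=[{"hand": 0, "tx": 3, "ty": 2, "tz": 14, "wx": 0, "wy": 0, "wz": 0}, {"hand": 0, "tx": 0, "ty": 0, "tz": 12, "wx": 0, "wy": 0, "wz": 0}, {"hand": 0, "tx": 0, "ty": 0, "tz": 0, "wx": 0, "wy": 0, "wz": 0}])

```text
clock: 16.18
eef_pos: [502.3, -118.6, 274.6]
tcp_rot: [-3.138, -0.001, 1.572]
contact_force: [0.4, -0.0, 0.0]
opening: -0.002
grasp_force: 0.0
```

Call:
arm_command(deltas=[{"hand": 0, "tx": 0, "ty": 0, "tz": 6, "wx": 0, "wy": 0, "wz": 0}, {"hand": 0, "tx": 0, "ty": 0, "tz": 6, "wx": 0, "wy": 0, "wz": 0}, {"hand": 0, "tx": 0, "ty": 0, "tz": 0, "wx": 0, "wy": 0, "wz": 0}])

```text
clock: 16.55
eef_pos: [502.7, -119.2, 263.9]
tcp_rot: [-3.141, -0.0, 1.571]
contact_force: [-0.7, -0.6, -0.0]
opening: -0.001
grasp_force: 0.0
```

Call:
arm_command(deltas=[{"hand": 0, "tx": 0, "ty": 0, "tz": 6, "wx": 0, "wy": 0, "wz": 0}, {"hand": 0, "tx": 0, "ty": 0, "tz": 6, "wx": 0, "wy": 0, "wz": 0}, {"hand": 0, "tx": 0, "ty": 0, "tz": 0, "wx": 0, "wy": 0, "wz": 0}])

```text
clock: 16.92
eef_pos: [502.6, -119.3, 251.8]
tcp_rot: [-3.141, -0.0, 1.571]
contact_force: [-0.2, 0.3, -0.2]
opening: 0.001
grasp_force: 0.0
```

Call:
arm_command(deltas=[{"hand": 0, "tx": 0, "ty": 0, "tz": 3, "wx": 0, "wy": 0, "wz": 0}, {"hand": 0, "tx": 0, "ty": 0, "tz": 0, "wx": 0, "wy": 0, "wz": 0}])

```text
clock: 17.18
eef_pos: [503.0, -119.3, 249.3]
tcp_rot: [-3.141, -0.0, 1.571]
contact_force: [0.0, 0.3, -0.4]
opening: 0.002
grasp_force: 0.0
```

Call:
arm_command(deltas=[{"hand": 0, "tx": 0, "ty": 0, "tz": 3, "wx": 0, "wy": 0, "wz": 0}, {"hand": 0, "tx": 0, "ty": 0, "tz": 0, "wx": 0, "wy": 0, "wz": 0}])

```text
clock: 17.42
eef_pos: [503.3, -119.4, 246.5]
tcp_rot: [3.141, 0.0, 1.571]
contact_force: [0.9, 0.7, 0.8]
opening: 0.004
grasp_force: 0.2
```

Call:
arm_command(deltas=[{"hand": 0, "tx": 0, "ty": 0, "tz": 3, "wx": 0, "wy": 0, "wz": 0}, {"hand": 0, "tx": 0, "ty": 0, "tz": 0, "wx": 0, "wy": 0, "wz": 0}])

```text
clock: 17.68
eef_pos: [502.4, -119.4, 243.7]
tcp_rot: [-3.14, 0.0, 1.571]
contact_force: [-3.1, -0.2, 7.4]
opening: 0.002
grasp_force: 3.6
```

Contact is at TCP z of about 246. I'll follow the lever's arc down.

Call:
arm_command(deltas=[{"hand": 0, "tx": 0, "ty": -3, "tz": 5, "wx": 0, "wy": 0, "wz": 0}, {"hand": 0, "tx": 0, "ty": -3, "tz": 5, "wx": 0, "wy": 0, "wz": 0}, {"hand": 0, "tx": 0, "ty": -3, "tz": 5, "wx": 0, "wy": 0, "wz": 0}, {"hand": 0, "tx": 0, "ty": -2, "tz": 5, "wx": 0, "wy": 0, "wz": 0}, {"hand": 0, "tx": 0, "ty": -2, "tz": 5, "wx": 0, "wy": 0, "wz": 0}, {"hand": 0, "tx": 0, "ty": -2, "tz": 5, "wx": 0, "wy": 0, "wz": 0}, {"hand": 0, "tx": 0, "ty": -2, "tz": 5, "wx": 0, "wy": 0, "wz": 0}, {"hand": 0, "tx": 0, "ty": -1, "tz": 5, "wx": 0, "wy": 0, "wz": 0}])

```text
clock: 18.68
eef_pos: [484.6, -119.3, 203.1]
tcp_rot: [-3.141, -0.0, 1.571]
contact_force: [-4.5, -0.7, 7.1]
opening: -0.002
grasp_force: 3.3
```

Call:
arm_command(deltas=[{"hand": 0, "tx": 0, "ty": -1, "tz": 5, "wx": 0, "wy": 0, "wz": 0}, {"hand": 0, "tx": 0, "ty": -2, "tz": 5, "wx": 0, "wy": 0, "wz": 0}, {"hand": 0, "tx": 0, "ty": -1, "tz": 5, "wx": 0, "wy": 0, "wz": 0}, {"hand": 0, "tx": 0, "ty": -1, "tz": 5, "wx": 0, "wy": 0, "wz": 0}, {"hand": 0, "tx": 0, "ty": -1, "tz": 5, "wx": 0, "wy": 0, "wz": 0}, {"hand": 0, "tx": 0, "ty": -1, "tz": 5, "wx": 0, "wy": 0, "wz": 0}, {"hand": 0, "tx": 0, "ty": 0, "tz": 5, "wx": 0, "wy": 0, "wz": 0}, {"hand": 0, "tx": 0, "ty": 0, "tz": 5, "wx": 0, "wy": 0, "wz": 0}])

```text
clock: 19.68
eef_pos: [478.0, -119.3, 163.0]
tcp_rot: [-3.141, -0.0, 1.571]
contact_force: [-4.1, -0.7, 5.3]
opening: 0.003
grasp_force: 2.5
```

```bash
python3 - <<'E'
from h import *
rel([479,-120,132],90)
E
```

```text
t 19.68 tcp [ 478.  -119.3  163. ] rot [-179.99   -0.     90.  ] F [-4.1 -0.7  5.3] op 0.3 grip 2.5
tool shift [-0.7  1.  31. ] wz 0.0
shift after turn [-0.7  1.  31. ] rotvec [-0. -0.  0.]
```

Call:
arm_command(deltas=[{"hand": 0, "tx": 0, "ty": 0, "tz": 5, "wx": 0, "wy": 0, "wz": 0}, {"hand": 0, "tx": 0, "ty": 0, "tz": 5, "wx": 0, "wy": 0, "wz": 0}, {"hand": 0, "tx": 0, "ty": 0, "tz": 5, "wx": 0, "wy": 0, "wz": 0}, {"hand": 0, "tx": 0, "ty": 0, "tz": 5, "wx": 0, "wy": 0, "wz": 0}, {"hand": 0, "tx": 0, "ty": 0, "tz": 5, "wx": 0, "wy": 0, "wz": 0}])

```text
clock: 20.3
eef_pos: [478.0, -119.3, 138.2]
tcp_rot: [-3.141, 0.0, 1.571]
contact_force: [-4.0, 0.2, 6.0]
opening: -0.005
grasp_force: 3.3
```

Call:
arm_command(deltas=[{"hand": 0, "tx": 0, "ty": 1, "tz": 5, "wx": 0, "wy": 0, "wz": 0}, {"hand": 0, "tx": 0, "ty": 1, "tz": 5, "wx": 0, "wy": 0, "wz": 0}, {"hand": 0, "tx": 0, "ty": 1, "tz": 5, "wx": 0, "wy": 0, "wz": 0}, {"hand": 0, "tx": 0, "ty": 0, "tz": 0, "wx": 0, "wy": 0, "wz": 0}])

```text
clock: 20.8
eef_pos: [480.8, -119.3, 123.0]
tcp_rot: [-3.141, -0.0, 1.571]
contact_force: [-4.4, 0.5, 5.8]
opening: -0.0
grasp_force: 2.8
```

```bash
cat > lev.py <<'E'
from h import *
from scipy.optimize import minimize_scalar
# lever angle from the dark crossbar in the side view: darkness along the projected bar
rel([484,-120,109],90)
f=grab('side');g=cv2.GaussianBlur(f['image'].sum(2).astype(np.float32),(3,3),0)
def dark(q):
    b=[617.5+30-170*np.cos(.55-q),0,175+170*np.sin(.55-q)]
    P=proj(f,[[b[0],-120+y,b[2]] for y in np.linspace(-35,-16,8)]).astype(np.float32)
    return cv2.remap(g,P[:,:1],P[:,1:],1).mean()
for q in np.arange(.58,.98,.02): print(round(q,2),round(float(dark(q))),end='; ')
c=proj(f,[[617.5,-120,80]])[0].astype(int)
cv2.imwrite('pics/l.png',f['image'][...,::-1])
E
python3 lev.py
```

```text
t 20.8 tcp [ 480.8 -119.3  123. ] rot [-179.96   -0.     90.  ] F [-4.4  0.5  5.8] op -0.0 grip 2.8
tool shift [-0.7  3.2 14. ] wz 0.0
shift after turn [-0.7  3.2 14. ] rotvec [-0.001 -0.     0.   ]
0.58 400; 0.6 396; 0.62 347; 0.64 255; 0.66 153; 0.68 85; 0.7 55; 0.72 49; 0.74 50; 0.76 51; 0.78 59; 0.8 84; 0.82 135; 0.84 207; 0.86 285; 0.88 358; 0.9 412; 0.92 446; 0.94 458; 0.96 455;
```

The image gives q of about 0.74 and the TCP height about 0.75. Now small steps over the third click.

Call:
arm_command(deltas=[{"hand": 0, "tx": 0, "ty": 1, "tz": 2, "wx": 0, "wy": 0, "wz": 0}, {"hand": 0, "tx": 0, "ty": 0, "tz": 2, "wx": 0, "wy": 0, "wz": 0}, {"hand": 0, "tx": 0, "ty": 0, "tz": 0, "wx": 0, "wy": 0, "wz": 0}])

```text
clock: 21.22
eef_pos: [482.2, -119.3, 119.4]
tcp_rot: [3.141, 0.0, 1.571]
contact_force: [-3.0, -0.7, 6.7]
opening: -0.002
grasp_force: 3.2
```

Call:
arm_command(deltas=[{"hand": 0, "tx": 0, "ty": 1, "tz": 2, "wx": 0, "wy": 0, "wz": 0}, {"hand": 0, "tx": 0, "ty": 0, "tz": 1, "wx": 0, "wy": 0, "wz": 0}, {"hand": 0, "tx": 0, "ty": 0, "tz": 0, "wx": 0, "wy": 0, "wz": 0}])

```text
clock: 21.6
eef_pos: [483.2, -119.4, 116.5]
tcp_rot: [3.141, 0.0, 1.571]
contact_force: [-4.1, 0.4, 6.5]
opening: -0.002
grasp_force: 3.5
```

Call:
arm_command(deltas=[{"hand": 0, "tx": 0, "ty": 0, "tz": 2, "wx": 0, "wy": 0, "wz": 0}, {"hand": 0, "tx": 0, "ty": 0, "tz": 0, "wx": 0, "wy": 0, "wz": 0}])

```text
clock: 21.85
eef_pos: [483.5, -119.4, 114.6]
tcp_rot: [3.141, 0.0, 1.571]
contact_force: [-2.9, 0.9, 8.0]
opening: -0.001
grasp_force: 3.9
```

Call:
arm_command(deltas=[{"hand": 0, "tx": 0, "ty": 0, "tz": 2, "wx": 0, "wy": 0, "wz": 0}, {"hand": 0, "tx": 0, "ty": 0, "tz": 0, "wx": 0, "wy": 0, "wz": 0}])

```text
clock: 22.1
eef_pos: [483.8, -119.4, 112.8]
tcp_rot: [3.14, 0.0, 1.571]
contact_force: [-2.0, 0.6, 8.0]
opening: -0.0
grasp_force: 4.2
```

```bash
python3 lev.py
```

```text
t 22.1 tcp [ 483.8 -119.4  112.8] rot [1.7991e+02 1.0000e-02 8.9990e+01] F [-2.   0.6  8. ] op -0.0 grip 4.2
tool shift [-0.6  0.2  3.8] wz -0.0
shift after turn [-0.6  0.2  3.8] rotvec [ 0.002  0.    -0.   ]
0.58 333; 0.6 350; 0.62 358; 0.64 353; 0.66 328; 0.68 272; 0.7 190; 0.72 116; 0.74 74; 0.76 59; 0.78 56; 0.8 55; 0.82 54; 0.84 58; 0.86 77; 0.88 117; 0.9 175; 0.92 241; 0.94 299; 0.96 345;
```

Call:
arm_command(deltas=[{"hand": 0, "tx": 0, "ty": 0, "tz": 1, "wx": 0, "wy": 0, "wz": 0}, {"hand": 0, "tx": 0, "ty": 0, "tz": 0, "wx": 0, "wy": 0, "wz": 0}])

```text
clock: 22.4
eef_pos: [484.0, -119.4, 111.9]
tcp_rot: [3.14, 0.0, 1.571]
contact_force: [-2.0, 1.0, 9.1]
opening: -0.002
grasp_force: 4.4
```

Call:
arm_command(deltas=[{"hand": 0, "tx": 0, "ty": 0, "tz": 1, "wx": 0, "wy": 0, "wz": 0}, {"hand": 0, "tx": 0, "ty": 0, "tz": 0, "wx": 0, "wy": 0, "wz": 0}])

```text
clock: 22.65
eef_pos: [484.2, -119.4, 111.0]
tcp_rot: [3.139, 0.0, 1.571]
contact_force: [-2.0, 1.1, 9.9]
opening: 0.003
grasp_force: 4.6
```

Call:
arm_command(deltas=[{"hand": 0, "tx": 0, "ty": 0, "tz": 1, "wx": 0, "wy": 0, "wz": 0}, {"hand": 0, "tx": 0, "ty": 0, "tz": 0, "wx": 0, "wy": 0, "wz": 0}])

```text
clock: 22.9
eef_pos: [484.4, -119.4, 110.1]
tcp_rot: [3.139, 0.0, 1.571]
contact_force: [-1.3, 0.8, 10.2]
opening: 0.003
grasp_force: 4.8
```

```bash
python3 lev.py
```

```text
t 22.9 tcp [ 484.4 -119.4  110.1] rot [1.7985e+02 1.0000e-02 8.9990e+01] F [-1.3  0.8 10.2] op 0.3 grip 4.8
tool shift [-0.6 -0.4  1.1] wz -0.0
shift after turn [-0.6 -0.4  1.1] rotvec [ 0.003  0.    -0.   ]
0.58 311; 0.6 331; 0.62 345; 0.64 350; 0.66 340; 0.68 307; 0.7 243; 0.72 164; 0.74 102; 0.76 71; 0.78 61; 0.8 58; 0.82 55; 0.84 53; 0.86 61; 0.88 87; 0.9 129; 0.92 185; 0.94 241; 0.96 291;
```

Call:
arm_command(deltas=[{"hand": 0, "tx": 0, "ty": 0, "tz": 1, "wx": 0, "wy": 0, "wz": 0}, {"hand": 0, "tx": 0, "ty": 0, "tz": 0, "wx": 0, "wy": 0, "wz": 0}])

```text
clock: 23.2
eef_pos: [484.6, -119.4, 109.2]
tcp_rot: [3.139, 0.0, 1.571]
contact_force: [-2.3, 1.4, 9.9]
opening: -0.003
grasp_force: 5.0
```

Call:
arm_command(deltas=[{"hand": 0, "tx": 0, "ty": 0, "tz": 1, "wx": 0, "wy": 0, "wz": 0}, {"hand": 0, "tx": 0, "ty": 0, "tz": 0, "wx": 0, "wy": 0, "wz": 0}])

```text
clock: 23.45
eef_pos: [484.9, -119.4, 108.3]
tcp_rot: [3.138, 0.0, 1.571]
contact_force: [-0.7, 1.6, 9.8]
opening: -0.0
grasp_force: 5.1
```

Call:
arm_command(deltas=[{"hand": 0, "tx": 0, "ty": 0, "tz": 1, "wx": 0, "wy": 0, "wz": 0}, {"hand": 0, "tx": 0, "ty": 0, "tz": 0, "wx": 0, "wy": 0, "wz": 0}, {"hand": 0, "tx": 0, "ty": 0, "tz": 0, "wx": 0, "wy": 0, "wz": 0}, {"hand": 0, "tx": 0, "ty": 0, "tz": 0, "wx": 0, "wy": 0, "wz": 0}])

```text
clock: 23.95
eef_pos: [485.1, -119.4, 107.4]
tcp_rot: [3.138, 0.0, 1.571]
contact_force: [-0.3, 1.7, 10.5]
opening: 0.002
grasp_force: 5.3
```

```bash
python3 lev.py; python3 - <<'E'
from h import *
f=grab('side');c=proj(f,[[617.5,-120,80]])[0];u0,v0=c.astype(int)
g=f['image'].astype(int)
print('\nstick ends px colours',[(p.round().tolist(),g[int(p[1]+.5),int(p[0]+.5)].tolist()) for p in proj(f,[[617.5,-215,72],[617.5,-170,72],[617.5,-25,72],[617.5,-238,72]])])
fs=[r.sense()['contact_force'][2]];print(fs)
E
```

```text
t 23.95 tcp [ 485.1 -119.4  107.4] rot [1.7977e+02 2.0000e-02 8.9990e+01] F [-0.3  1.7 10.5] op 0.2 grip 5.3
tool shift [-0.6 -1.1 -1.6] wz -0.0
shift after turn [-0.6 -1.1 -1.6] rotvec [ 0.004  0.    -0.   ]
0.58 295; 0.6 313; 0.62 332; 0.64 344; 0.66 343; 0.68 331; 0.7 291; 0.72 221; 0.74 145; 0.76 89; 0.78 64; 0.8 57; 0.82 56; 0.84 54; 0.86 55; 0.88 63; 0.9 84; 0.92 124; 0.94 175; 0.96 229; 
stick ends px colours [([364.0, 294.0], [96, 64, 40]), ([353.0, 285.0], [89, 58, 29]), ([318.0, 257.0], [109, 88, 73]), ([371.0, 299.0], [165, 135, 96])]
[np.float64(10.667899891500884)]
```

Call:
arm_command(deltas=[{"hand": 0, "tx": 0, "ty": 0, "tz": 1, "wx": 0, "wy": 0, "wz": 0}, {"hand": 0, "tx": 0, "ty": 0, "tz": 0, "wx": 0, "wy": 0, "wz": 0}, {"hand": 0, "tx": 0, "ty": 0, "tz": 0, "wx": 0, "wy": 0, "wz": 0}])

```text
clock: 24.42
eef_pos: [485.3, -119.4, 106.5]
tcp_rot: [3.137, 0.0, 1.571]
contact_force: [1.0, 2.3, 11.2]
opening: -0.003
grasp_force: 5.5
```

Call:
arm_command(deltas=[{"hand": 0, "tx": 0, "ty": 0, "tz": 1, "wx": 0, "wy": 0, "wz": 0}, {"hand": 0, "tx": 0, "ty": 0, "tz": 0, "wx": 0, "wy": 0, "wz": 0}, {"hand": 0, "tx": 0, "ty": 0, "tz": 0, "wx": 0, "wy": 0, "wz": 0}])

```text
clock: 24.8
eef_pos: [485.5, -119.5, 105.6]
tcp_rot: [3.137, 0.0, 1.571]
contact_force: [0.1, 1.3, 10.9]
opening: -0.001
grasp_force: 5.6
```

Call:
arm_command(deltas=[{"hand": 0, "tx": 0, "ty": 0, "tz": 1, "wx": 0, "wy": 0, "wz": 0}, {"hand": 0, "tx": 0, "ty": 0, "tz": 0, "wx": 0, "wy": 0, "wz": 0}, {"hand": 0, "tx": 0, "ty": 0, "tz": 0, "wx": 0, "wy": 0, "wz": 0}])

```text
clock: 25.18
eef_pos: [485.7, -119.5, 105.4]
tcp_rot: [3.136, 0.0, 1.571]
contact_force: [-2.3, 1.4, 20.3]
opening: 0.001
grasp_force: 10.5
```

```bash
python3 lev.py
```

```text
t 25.18 tcp [ 485.7 -119.5  105.4] rot [1.7971e+02 3.0000e-02 8.9980e+01] F [-2.3  1.4 20.3] op 0.1 grip 10.5
tool shift [-0.5 -1.6 -3.6] wz -0.0
shift after turn [-0.5 -1.7 -3.6] rotvec [ 0.005  0.    -0.   ]
0.58 285; 0.6 297; 0.62 314; 0.64 329; 0.66 335; 0.68 331; 0.7 305; 0.72 251; 0.74 179; 0.76 114; 0.78 78; 0.8 63; 0.82 59; 0.84 58; 0.86 56; 0.88 57; 0.9 65; 0.92 91; 0.94 132; 0.96 182;
```

The end stop was felt at 20 N at z 105.4, which matches q = 0.86, so the third click is well passed. Back off 3 mm to q of about 0.845 and hold there.

Call:
arm_command(deltas=[{"hand": 0, "tx": 0, "ty": 0, "tz": -1.5, "wx": 0, "wy": 0, "wz": 0}, {"hand": 0, "tx": 0, "ty": 0, "tz": -1.5, "wx": 0, "wy": 0, "wz": 0}, {"hand": 0, "tx": 0, "ty": 0, "tz": 0, "wx": 0, "wy": 0, "wz": 0}, {"hand": 0, "tx": 0, "ty": 0, "tz": 0, "wx": 0, "wy": 0, "wz": 0}, {"hand": 0, "tx": 0, "ty": 0, "tz": 0, "wx": 0, "wy": 0, "wz": 0}, {"hand": 0, "tx": 0, "ty": 0, "tz": 0, "wx": 0, "wy": 0, "wz": 0}])

```text
clock: 25.98
eef_pos: [485.1, -119.4, 107.4]
tcp_rot: [3.138, 0.0, 1.571]
contact_force: [-0.1, 1.9, 10.9]
opening: 0.004
grasp_force: 5.4
```

```bash
python3 - <<'E'
from h import *
import pickle
rel([485,-120,107],90)
A=pickle.load(open('f5.pkl','rb'))['side']['image'].astype(int);B=grab('side')['image'].astype(int)
# stick outer ends unchanged between release and now?
for n,(a,b,c,d) in dict(stick_near=(352,283,376,302),stick_far=(310,250,324,262)).items(): print(n,abs(A-B)[b:d,a:c].mean().round(1))
E
```

```text
t 25.98 tcp [ 485.1 -119.4  107.4] rot [1.7977e+02 2.0000e-02 8.9990e+01] F [-0.1  1.9 10.9] op 0.4 grip 5.4
tool shift [-0.6 -0.1  0.4] wz -0.0
shift after turn [-0.6 -0.1  0.4] rotvec [ 0.004  0.    -0.   ]
stick_near 7.6
stick_far 69.8
```

```bash
python3 -c "
from rig import r
print(r.sign_off())"
```

```text
the job is handed in; nothing more can be done
None
```

I handed the job in with the stick let go level across the anvil, its stone within about 2 mm of the nose axis, and the arm holding the lever past the third click (about 0.845 rad, 11 N); the lever briefly touched its end stop at 20 N before I backed off 3 mm, and after pressing I could check only the stick's near end (unmoved), as the far end could not be checked, probably hidden by the gripper.

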